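# Seat a trim weight in its satellite balance plate

### The arm

A 7-joint arm with a two-finger parallel gripper is mounted at the origin on the work surface. World frame = base frame: x ahead of the robot, y to its left, z up, the work surface at z = 0. Lengths are in m, angles in rad, forces in N, time in s.
With the tool pointing down it reaches from about 0.425 to 0.925 m from the base axis. Payload 6.8 kg.
Tool frame: the origin (TCP) lies midway between the tips of the shut fingers; the grasp point (between the pads) lies 19 mm behind it (arm.grip_point_offset is the distance from the TCP to the grasp point, in m); x points along the fingers, y is the direction in which the jaws open and shut, and the axes are right-handed (so a half turn about x gives the same grasp; the last joint's range is limited). The gripper opens to 88 mm and grips with 3 to 60 N. Pads are 20 mm wide; open, the fingers measure 115 mm over their backs; the gripper's body (75 mm by 178 mm) begins 61 mm behind the grasp point.
Start: joints at [1.179, 0.477, 0.022, 1.555, -0.011, 1.109, -0.083], TCP at [0.189, -0.648, 0.19] pointing down, gripper open.
Joint ranges: [-2.96, 2.96], [-0.34, 2.1], [-1.41, 1.46], [0.24, 2.44], [-1.37, 4.51], [0.17, 1.92], [-2.96, 2.96]. Speed limits (rad/s): [2.39, 2.39, 3.14, 3.14, 3.14, 3.14, 3.14].

### API

Orientations are given as a unit quaternion [x, y, z, w].
In Python, from rig import readout, viewer, arm gives the robot as it stands.
- The arm moves only by the tool move_arm, never from a script. Its arguments are lists of equal length, an entry for each row: "jaw": the opening, from -1 (shut) to 1 (fully open); "dp": the shift along the tool's x, y, z each as a share of 2.5 cm, from -1 to 1, a list of three; "angular": the turn, a rotation vector about the tool's x, y, z each as a share of 4 degrees, from -1 to 1, a list of three. A call has exactly 5 rows; each row shifts and turns the pose as measured when the row begins, along the tool's axes as they then stand; what a row does not reach is not made up. A row lasts 1/12 s, in which the tool goes at most 41.7 mm and 7.16 degrees, less where a joint would pass 70% of its speed; a pose out of reach is approached as far as the arm can. A call with a number of a shift or a turn outside -1 to 1 is refused whole. A call with a gripper value outside its range is refused whole. The fingers move at their own pace and stop on an object; "force" is the grip in N (left out, the last holds). Time passes only in rows, so rows that do not move let the fingers close, or fill a call up. It gives the time, the measured TCP pose, the force and the opening at its end, in the units of the state.
- readout.state(): the state, without advancing time (a new reading comes with each control period).
- viewer.capture(name): name is "side" or "top" or "wrist"; returns a dict with "pixels" (420x560x3 uint8, red, green, blue), "z_map" (420x560 float32, m along the optical axis (not along the pixel's ray), 0 where there is no reading), "fx", "fy", "cx", "cy" (pixels), "world_from_camera" (4x4, takes a point from camera to world coordinates). Camera axes: x right, y down, z forward; pixel columns grow to the right and rows downward; lengths in m; the calibration is good to about 2 mm. A picture is of the moment at which its call begins.
- arm.sign_off(): hands the job in, once; it reports no verdict.
The state is a dict: "time": time; "qpos": joint angles; "qd": joint speeds; "tau": joint torques, N m; "ee_pos": TCP position; "ee_rot": TCP orientation; "force": force on the tool from outside, world axes, zero at the start; "moment": the same for the moment, N m; "grip_width": finger opening in m.
Only numpy, scipy, OpenCV 4.12 (cv2) and the standard library are available. Lean on these libraries where they do the work, as an engineer would, in place of code of your own. Each camera call takes 0.05 s, during which the arm holds its last target. There are 200 camera calls.

### The job

Slide the steel trim weight over the plate, without lifting it off, until you feel it drop into the round pocket, then press it gently down until it is fully home and flush with the plate. Never bear hard on the weight or the plate, leave the things around undisturbed, and let go.

Things in the scene. Friction and masses are not known exactly. Their poses are not given: they have to be found in the camera images.
- weight: the trim weight: a plain flat steel disc, 46 mm diameter, 8 mm thick, about 0.1 kg; origin at the centre of its underside, z is its axis. It starts lying flat on the pocket plate. Over the pocket but off centre it tips in and hangs with one edge on the rim (about 0.1 rad) until pushed towards its low side.
- fixture: fixed grey base 260 (x) by 320 (y) by 18 mm, with an aluminium pocket plate 200 (x) by 260 (y) by 10 mm clamped on it, sides parallel. Origin: centre of the base's underside, on the table; z up. The plate's level upper face is 28 mm above the table. The plate is clamped off centre by an unknown amount, up to 12 mm each way in fixture x and in y, and its pocket goes with it.
- pocket_nominal (a point): point fixed to the base, 60 mm along fixture +y from its centre, 28 mm up: the pocket's centre if the plate were clamped centrally. The true centre is up to 12 mm away in fixture x and in y and is not measured, only seen or felt. The pocket: the plate's one round hole, 48 mm diameter (1 mm clearance round the weight), 1 mm chamfer.
- liftout (a joint): the pocket's sliding lift-out floor, a dark steel round 43 mm across: 0 = raised, 4 mm below the plate's upper face, as at the start (a weight dropped in stands 4 mm proud); 0.004 m = fully down, 8 mm below (the weight on it is flush). No spring: stiff friction, about 6 N to push it down, and it stays where it is left.
- driver: bystander: a screwdriver lying on the mat beside the fixture; leave it
- meter: bystander: an orange hand multimeter, 130 x 72 x 34 mm, lying beside the fixture; leave it
- cap_ring: bystander: a red plastic ring, 60 mm diameter, 12 mm high, lying beyond the fixture; leave it
Mind the look-alikes: they are no part of the job. Several things have the shape of the weight; the one meant has the colours described above.

How it is judged:
At the end, for the whole second after the job is handed in: The weight lies at rest in the pocket (within 22 mm of the nominal point, as the plate's offset allows), level to 0.04 rad, its underside 18.5 to 21.3 mm above the fixture's underside (flush with the plate to about 1.3 mm), the lift-out floor pushed at least 3 mm down; nothing touched by the robot (value of joint liftout above 0.003 m and z of weight in the frame of fixture between 0.0185 and 0.0213 m and angle between the z axis of weight and the z axis of fixture, either way round below 0.04 rad and horizontal distance between weight and pocket_nominal below 0.022 m and linear speed of weight below 0.01 m/s).
It fails at once if the weight is lifted off the plate (underside more than 7 mm above the plate's face) (z of weight in the frame of fixture above 0.035 m).
It fails at once if the weight is forced against the plate, pocket or lift-out floor with more than 40 N (contact force between weight and fixture above 40 N).
It fails at once if the robot bears on the fixture with more than 40 N (contact force between the arm and fixture above 40 N).
It fails at once if the fingers bear on the fixture with more than 40 N (contact force between the fingers and fixture above 40 N).
It fails at once if a bystander is moved more than 20 mm (distance of any of driver, meter, cap_ring from where it was at the start of the episode above 0.02 m).
It also fails if it takes over 64 s, if anything falls off the work surface, if the arm or the gripper's body presses on something with over 40 N, if the wrist force passes 120 N, or if a joint passes its speed limit or range.

## Working session

There is one attempt and no reset: what is moved stays moved. The work goes in short steps, Python scripts to look and compute and a tool call to move; the robot and the scene stay as the last step left them, time stands still between calls to the robot, and variables do not carry over. Pictures are saved under pics/ and viewed, about 8 in all and at most 12, crops included, and the job is handed in when it is done.

Besides the shell and the picture viewer there is one more tool, called after ">>>" as name(argument=value, ...) on one line, values as JSON. move_arm: Moves the arm, as the interface text tells. Shift numbers are shares of 2.5 cm and turn numbers shares of 4 degrees, none past 1 either way. Its arguments: {"type":"object","properties":{"jaw":{"type":"array"},"dp":{"type":"array"},"angular":{"type":"array"},"force":{"type":"number"}},"required":["jaw","dp","angular"]}

```bash
mkdir -p pics
cat > h.py <<'E'
import numpy as np, cv2
from rig import readout, viewer, arm
def cap(n,f=None):
    c=viewer.capture(n)
    if f: cv2.imwrite('pics/'+f,cv2.cvtColor(c['pixels'],cv2.COLOR_RGB2BGR))
    return c
def ray(c,u,v,z):
    T=c['world_from_camera'];d=T[:3,:3]@np.array([(u-c['cx'])/c['fx'],(v-c['cy'])/c['fy'],1]);o=T[:3,3]
    return o+d*(z-o[2])/d[2]
E
python3 - <<'E'
from h import *
a=cap('top','top.png');b=cap('side','side.png')
for c in(a,b):print(np.round(c['world_from_camera'],3).tolist(),c['fx'])
s=readout.state();print({k:np.round(v,3).tolist() for k,v in s.items()})
E
```

```text
[[0.03, -0.989, 0.143, 0.46], [-0.999, -0.032, -0.009, 0.014], [0.014, -0.143, -0.99, 0.973], [0.0, 0.0, 0.0, 1.0]] 510.07918687789584
[[-0.917, -0.216, 0.336, 0.261], [-0.399, 0.495, -0.772, 0.747], [0.0, -0.842, -0.54, 0.565], [0.0, 0.0, 0.0, 1.0]] 443.5165174463488
{'time': 0.1, 'qpos': [1.179, 0.478, 0.022, 1.556, -0.011, 1.109, -0.083], 'qd': [-0.001, -0.001, -0.0, -0.003, 0.0, 0.001, 0.001], 'tau': [0.005, -58.41, 1.54, -27.331, -0.054, 0.013, 0.0], 'ee_pos': [0.189, -0.647, 0.189], 'ee_rot': [-0.7, -0.101, 0.7, -0.099], 'force': [0.217, 0.366, -0.534], 'moment': [-0.007, -0.006, -0.048], 'grip_width': 0.088}
```

View pics/top.png

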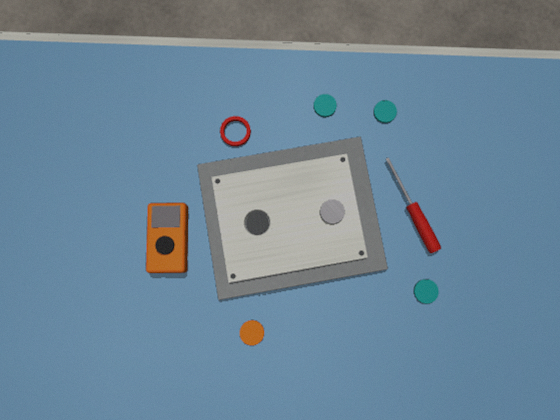

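View pics/side.png

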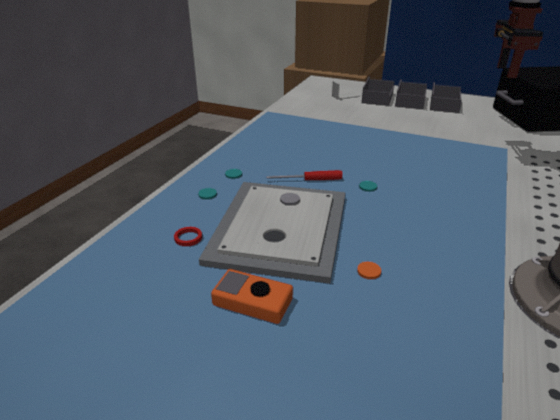

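Run:
```python
from h import *
c=cap('top');im=cv2.cvtColor(c['pixels'],cv2.COLOR_RGB2BGR)
cv2.imwrite('pics/crop.png',cv2.resize(im[130:305,190:395],None,fx=3.5,fy=3.5,interpolation=cv2.INTER_CUBIC))
hsv=cv2.cvtColor(im,cv2.COLOR_BGR2HSV);print('px',im[212,332],im[222,257],im[200,290],im[160,290])
g=cv2.cvtColor(im,cv2.COLOR_BGR2GRAY)
def ell(mask,seed):
    n,l,s,ct=cv2.connectedComponentsWithStats(mask.astype(np.uint8))
    m=(l==l[seed]).astype(np.uint8);k=max(cv2.findContours(m,0,2)[0],key=cv2.contourArea)
    return cv2.minAreaRect(k),cv2.fitEllipse(k),cv2.contourArea(k)
plate=g>195
for name,thr,seed,z in(('weight',(g<185)&(g>120),(212,332),.036),('pocket',g<120,(222,257),.028)):
    r,e,a=ell(thr,seed);p=ray(c,*e[0],z);print(name,e,p.round(4), 'diam',np.mean(e[1])*(c['world_from_camera'][2,3]-z)/c['fx'])
sat=hsv[...,1]<60
r,e,a=ell(sat&(np.indices(g.shape)[0]>100),(160,290));box=cv2.boxPoints(r);P=np.array([ray(c,*q,.018) for q in box]);print('base',P.round(4).tolist(),P.mean(0),np.linalg.norm(np.diff(P,axis=0),axis=1))
```

```text
px [145 142 145] [69 72 69] [170 179 178] [114 118 116]
weight ((281.3664855957031, 221.37451171875), (124.98499298095703, 184.39425659179688), 71.02125549316406) [0.5755 0.0257 0.036 ] diam 0.2840436224535945
pocket ((256.7183532714844, 221.83804321289062), (24.596027374267578, 24.823583602905273), 69.39989471435547) [0.5742 0.0717 0.028 ] diam 0.0457600941401767
base [[0.6817, 0.1974, 0.018], [0.7537, -0.1259, 0.018], [0.4946, -0.1747, 0.018], [0.4286, 0.1375, 0.018]] [0.58964135 0.00858511 0.018     ] [0.33130275 0.26362243 0.31905834]
```

View pics/crop.png

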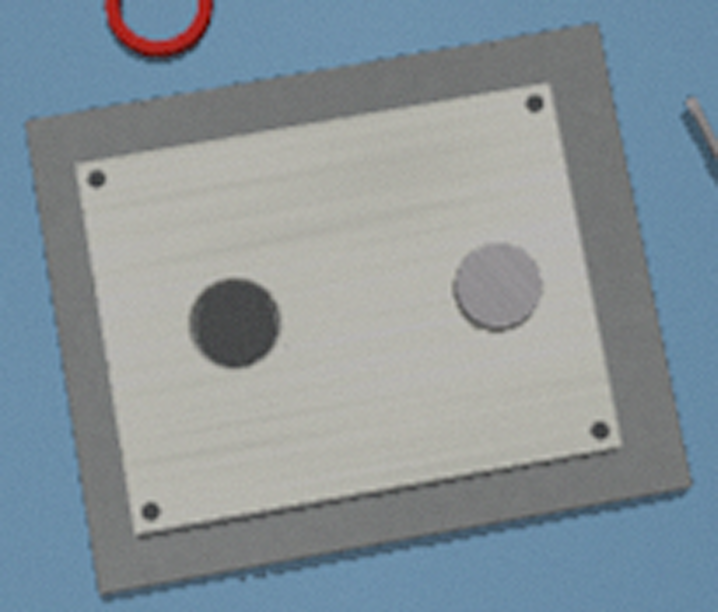

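```bash
cat >> h.py <<'E'
from scipy.spatial.transform import Rotation as Ro
def go(t,yaw=None):
    s=readout.state();R=Ro.from_quat(s['ee_rot']).as_matrix();p=s['ee_pos']
    print('t',round(s['time'],2),'p',np.round(p,4),'axes x',R[:,0].round(3),'y',R[:,1].round(3),'z',R[:,2].round(3),'F',np.round(s['force'],1),'w',round(s['grip_width'],4))
    d=np.array(t)-p;print('d tool mm',(R.T@d*1000).round(1),'units total',(R.T@d/.025).round(2))
E
python3 - <<'E'
from h import *
c=cap('top');print(ray(c,332.3,211.7,.036),ray(c,257,222,.028))
go([.59,-.067,.12])
E
```

```text
[ 0.59663832 -0.06822465  0.036     ] [0.57387571 0.07112518 0.028     ]
t 0.2 p [ 0.1889 -0.6477  0.1897] axes x [-0.     0.001 -1.   ] y [ 0.28  -0.96  -0.001] z [-0.96 -0.28  0.  ] F [ 0.1 -0.5  0.3] w 0.088
d tool mm [  70.1 -445.  -547.7] units total [  2.8  -17.8  -21.91]
```

>>> move_arm(jaw=[1,1,1,1,1], dp=[[0,-0.8,-1],[0,-0.8,-1],[0,-0.8,-1],[0,-0.8,-1],[0,-0.8,-1]], angular=[[0,0,0],[0,0,0],[0,0,0],[0,0,0],[0,0,0]])

```text
time: 0.62
ee_pos: [0.2757, -0.5184, 0.1872]
ee_rot: [-0.699, -0.095, 0.703, -0.095]
force: [0.3, -0.9, 0.6]
grip_width: 0.0877
```

>>> move_arm(jaw=[1,1,1,1,1], dp=[[0,-0.8,-1],[0,-0.8,-1],[0,-0.8,-1],[0,-0.8,-1],[0,-0.8,-1]], angular=[[0,0,0],[0,0,0],[0,0,0],[0,0,0],[0,0,0]])

```text
time: 1.03
ee_pos: [0.3724, -0.3815, 0.1863]
ee_rot: [-0.699, -0.094, 0.703, -0.094]
force: [0.5, 0.4, -0.6]
grip_width: 0.0876
```

>>> move_arm(jaw=[1,1,1,1,1], dp=[[0,-0.8,-1],[0,-0.8,-1],[0,-0.8,-1],[0,-0.8,-1],[0,-0.8,-1]], angular=[[0,0,0],[0,0,0],[0,0,0],[0,0,0],[0,0,0]])

```text
time: 1.45
ee_pos: [0.4694, -0.2447, 0.1858]
ee_rot: [-0.699, -0.094, 0.703, -0.094]
force: [0.9, -0.5, 0.3]
grip_width: 0.0876
```

>>> move_arm(jaw=[1,1,1,1,1], dp=[[0,-0.8,-1],[0,-0.8,-1],[0,-0.8,-1],[0,-0.8,-1],[0,-0.8,-1]], angular=[[0,0,0],[0,0,0],[0,0,0],[0,0,0],[0,0,0]])

```text
time: 1.87
ee_pos: [0.5667, -0.1083, 0.1851]
ee_rot: [-0.699, -0.093, 0.703, -0.094]
force: [1.0, -0.6, -0.6]
grip_width: 0.0877
```

Run:
```python
from h import *
go([.5966,-.0682,.12])
```

```text
t 1.87 p [ 0.5667 -0.1083  0.1851] axes x [-0.006 -0.002 -1.   ] y [ 0.263 -0.965  0.   ] z [-0.965 -0.263  0.007] F [ 1.  -0.6 -0.6] w 0.0877
d tool mm [ 64.8 -30.8 -39.8] units total [ 2.59 -1.23 -1.59]
```

>>> move_arm(jaw=[1,1,1,1,1], dp=[[0.7,-0.4,-0.5],[0.7,-0.4,-0.5],[0.7,-0.3,-0.4],[0,0,0],[0,0,0]], angular=[[0,0,0],[0,0,0],[0,0,0],[0,0,0],[0,0,0]])

```text
time: 2.28
ee_pos: [0.5988, -0.0604, 0.1315]
ee_rot: [-0.7, -0.099, 0.701, -0.097]
force: [0.6, -0.1, 0.3]
grip_width: 0.0878
```

Run:
```python
from h import *
go([.5966,-.0682,.12])
c=cap('wrist','w1.png');print(np.round(c['world_from_camera'],3).tolist(),c['fx'])
```

```text
t 2.28 p [ 0.5988 -0.0604  0.1315] axes x [-0.002  0.002 -1.   ] y [ 0.275 -0.961 -0.003] z [-0.961 -0.275  0.001] F [ 0.6 -0.1  0.3] w 0.0878
d tool mm [11.5  6.9  4.2] units total [0.46 0.28 0.17]
[[0.274, -0.916, -0.293, 0.68], [-0.962, -0.262, -0.081, -0.037], [-0.003, 0.303, -0.953, 0.325], [0.0, 0.0, 0.0, 1.0]] 355.04136557831225
```

View pics/w1.png

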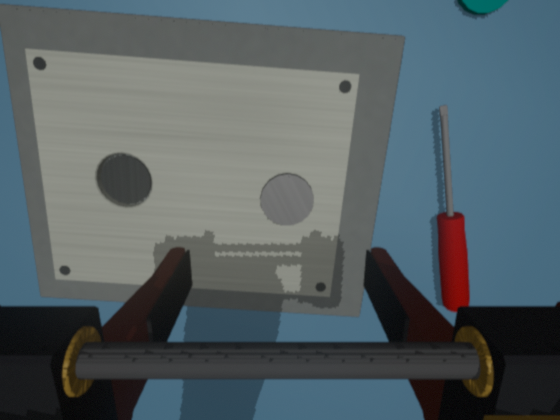

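Wrist view: steel weight at about (287,199), open pocket at (124,180), both on the plate; fingers straddle the column of the weight.

```bash
cat >> h.py <<'E'
def disc(c,u,v,z,r=24,lo=None):
    im=cv2.GaussianBlur(c['pixels'],(3,3),0);m=np.zeros(im.shape[:2]+(0,))
    # flood fill from the seed
    f=np.zeros((im.shape[0]+2,im.shape[1]+2),np.uint8)
    cv2.floodFill(im.copy(),f,(int(u),int(v)),0,(14,)*3,(14,)*3,4|cv2.FLOODFILL_FIXED_RANGE|cv2.FLOODFILL_MASK_ONLY|(255<<8))
    k=max(cv2.findContours(cv2.morphologyEx(f[1:-1,1:-1],cv2.MORPH_OPEN,np.ones((5,5))),0,2)[0],key=cv2.contourArea)
    k=cv2.convexHull(k)
    P=np.array([ray(c,*q[0],z)[:2] for q in k],np.float32)
    (a,b),R=cv2.minEnclosingCircle(P);e=cv2.fitEllipse(k)
    print('px',np.round(e[0],1),'centre',ray(c,*e[0],z).round(4),'diam',round(2*R,4));return ray(c,*e[0],z)
E
python3 - <<'E'
from h import *
c=cap('wrist');disc(c,287,199,.036);disc(c,124,180,.024);disc(c,124,180,.028)
c=cap('top')
disc(c,332,212,.036)
E
```

```text
px [286.3 198.3] centre [ 0.6   -0.067  0.036] diam 0.0478
px [123.6 178.3] centre [0.5753 0.0729 0.024 ] diam 0.0467
px [123.6 178.3] centre [0.5767 0.0714 0.028 ] diam 0.0461
px [353.3 291.7] centre [ 0.451  -0.1092  0.036 ] diam 0.4661
```

>>> move_arm(jaw=[1,1,1,1,1], dp=[[0.9,0.26,0.1],[0.9,0,0],[0.9,0,0],[0.5,0,0],[0,0,0]], angular=[[0,0,0],[0,0,0],[0,0,0],[0,0,0],[0,0,0]])

```text
time: 2.85
ee_pos: [0.6019, -0.0766, 0.0578]
ee_rot: [0.705, 0.093, -0.697, 0.096]
force: [0.1, -0.3, -0.3]
grip_width: 0.0882
```

Run:
```python
from h import *
go([.598,-.0675,.031])
```

```text
t 2.85 p [ 0.6019 -0.0766  0.0578] axes x [ 0.012 -0.003 -1.   ] y [ 0.264 -0.964  0.006] z [-0.964 -0.264 -0.011] F [ 0.1 -0.3 -0.3] w 0.0882
d tool mm [ 26.7 -10.    1.6] units total [ 1.07 -0.4   0.07]
```

>>> move_arm(jaw=[1,1,1,1,1], dp=[[0.3,-0.4,0.06],[0.3,0,0],[0,0,0],[0,0,0],[0,0,0]], angular=[[0,-0.17,0],[0,0,0],[0,0,0],[0,0,0],[0,0,0]])

```text
time: 3.27
ee_pos: [0.5997, -0.0678, 0.0456]
ee_rot: [0.702, 0.091, -0.7, 0.096]
force: [0.6, 0.2, -0.1]
grip_width: 0.0877
```

Run:
```python
from h import *
go([.598,-.0675,.031])
```

```text
t 3.27 p [ 0.5997 -0.0678  0.0456] axes x [ 0.005 -0.007 -1.   ] y [ 0.262 -0.965  0.008] z [-0.965 -0.262 -0.003] F [ 0.6  0.2 -0.1] w 0.0877
d tool mm [14.6 -0.9  1.6] units total [ 0.58 -0.03  0.06]
```

>>> move_arm(jaw=[1,1,1,1,1], dp=[[0.25,0,0.05],[0.2,0,0],[0.1,0,0],[0,0,0],[0,0,0]], angular=[[0,0,0.1],[0,0,0],[0,0,0],[0,0,0],[0,0,0]])

```text
time: 3.68
ee_pos: [0.5997, -0.0682, 0.0319]
ee_rot: [0.704, 0.088, -0.698, 0.099]
force: [-0.5, -0.0, 0.6]
grip_width: 0.0878
```

Run:
```python
from h import *
go([.598,-.0675,.031])
c=cap('wrist','w2.png')
```

```text
t 3.68 p [ 0.5997 -0.0682  0.0319] axes x [ 0.01  -0.015 -1.   ] y [ 0.262 -0.965  0.017] z [-0.965 -0.263 -0.005] F [-0.5 -0.   0.6] w 0.0878
d tool mm [ 0.9 -1.2  1.4] units total [ 0.04 -0.05  0.06]
```

View pics/w2.png

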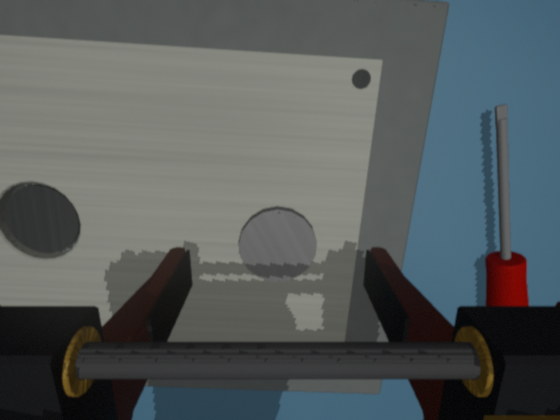

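Weight centred at about (278,243), between the finger tips near row 250. I'll level the tool slightly and close gently.

>>> move_arm(jaw=[0.5,0.3,0.1,0,-0.1], dp=[[0.04,0,0.04],[0,0,0],[0,0,0],[0,0,0],[0,0,0]], angular=[[0,-0.14,-0.25],[0,0,0],[0,0,0],[0,0,0],[0,0,0]], force=5)

```text
time: 4.15
ee_pos: [0.599, -0.0691, 0.0311]
ee_rot: [-0.699, -0.094, 0.703, -0.093]
force: [-0.2, -0.2, 0.5]
grip_width: 0.0581
```

>>> move_arm(jaw=[-0.2,-0.2,-0.2,-0.2,-0.2], dp=[[0,0,0],[0,0,0],[0,0,0],[0,0,0],[0,0,0]], angular=[[0,0,0],[0,0,0],[0,0,0],[0,0,0],[0,0,0]])

```text
time: 4.57
ee_pos: [0.5991, -0.069, 0.0313]
ee_rot: [-0.699, -0.094, 0.703, -0.093]
force: [-0.2, -0.3, 1.1]
grip_width: 0.0351
```

Run:
```python
from h import *
go([.575,.072,.031])
```

```text
t 4.57 p [ 0.5991 -0.069   0.0313] axes x [-0.005  0.001 -1.   ] y [ 0.262 -0.965 -0.002] z [-0.965 -0.262  0.005] F [-0.2 -0.3  1.1] w 0.0351
d tool mm [   0.6 -142.4  -13.7] units total [ 0.02 -5.7  -0.55]
```

Run:
```python
from h import *
cap('wrist','w3.png')
```

```text
(no output)
```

View pics/w3.png

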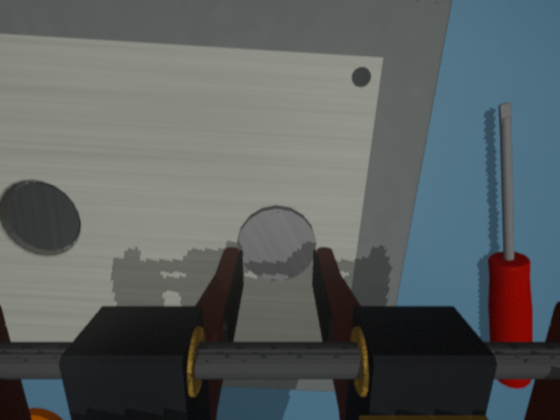

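Run:
```python
from h import *
c=cap('wrist');T=c['world_from_camera'];s=readout.state()
def proj(p):
    q=np.linalg.inv(T)@np.r_[p,1];return (c['fx']*q[0]/q[2]+c['cx']).round(1),(c['fy']*q[1]/q[2]+c['cy']).round(1)
print('tcp px',proj(s['ee_pos']))
def pt(u,v):
    z=c['z_map'][v,u];q=np.array([(u-c['cx'])/c['fx']*z,(v-c['cy'])/c['fy']*z,z,1]);return (T@q)[:3].round(4)
for u,v in[(278,215),(278,240),(278,270),(278,290),(200,200),(238,252),(232,252),(228,270),(318,252),(322,252),(330,270),(340,300)]:print(u,v,pt(u,v))
im=c['pixels'][180:330,180:380,::-1];cv2.imwrite('pics/w4.png',cv2.resize(im,None,fx=4,fy=4))
```

```text
tcp px (np.float64(278.4), np.float64(243.2))
278 215 [ 0.6173 -0.0638  0.035 ]
278 240 [ 0.6028 -0.0677  0.0356]
278 270 [ 0.584  -0.0728  0.0355]
278 290 [ 0.5665 -0.0775  0.0277]
200 200 [ 0.6122 -0.0185  0.0285]
238 252 [ 0.6051 -0.0471  0.0682]
232 252 [ 0.6052 -0.0443  0.07  ]
228 270 [ 0.6054 -0.0448  0.0882]
318 252 [ 0.6158 -0.0841  0.0696]
322 252 [ 0.6161 -0.086   0.0691]
330 270 [ 0.6163 -0.0874  0.087 ]
340 300 [ 0.6163 -0.088   0.1101]
```

View pics/w4.png

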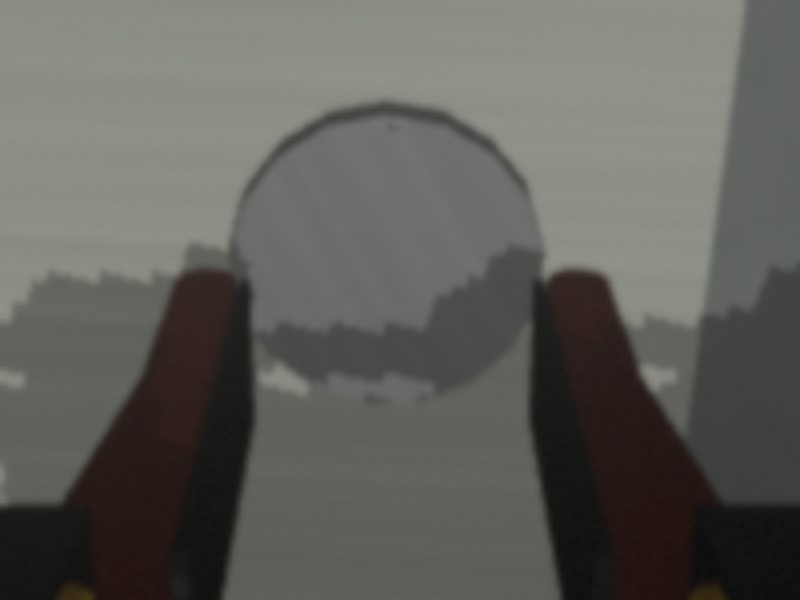

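Run:
```python
from h import *
s=readout.state();p=s['ee_pos'];R=Ro.from_quat(s['ee_rot']).as_matrix()
for n in('side','wrist','top'):
    c=cap(n);z=c['z_map'];v,u=np.indices(z.shape);T=c['world_from_camera']
    P=np.stack([(u-c['cx'])/c['fx']*z,(v-c['cy'])/c['fy']*z,z],-1)@T[:3,:3].T+T[:3,3]
    Q=(P-p)@R # tool coords
    for sg in(-1,1):
        m=(z>0)&(np.abs(Q[...,2])<.02)&(sg*Q[...,1]>.01)&(sg*Q[...,1]<.05)&(P[...,2]<.2)
        h,_=np.histogram(P[m][:,2],bins=np.arange(.02,.16,.01));print(n,sg,h)
        if n=='side' and (m&(P[...,2]>.045)&(P[...,2]<.1)).any():
            k=m&(P[...,2]>.045)&(P[...,2]<.1);print(u[k].min(),u[k].max(),v[k].min(),v[k].max())
    if n=='side': cv2.imwrite('pics/s2.png',cv2.resize(c['pixels'][110:270,190:390,::-1],None,fx=4,fy=4,interpolation=cv2.INTER_CUBIC))
```

```text
side -1 [135  73   0   0  28  36  38  38  41  28   0   0   0   0]
284 293 178 192
side 1 [29 28  0  0  7 11 12  0  0  0  0  0  1  1]
294 296 173 183
wrist -1 [2412 1136    0    0  158  273  329  418  558  641  497  262  333  370]
wrist 1 [2408  896    0    0  158  276  341  413  561  635  495  256  331  374]
top -1 [44 37  0  0  0  0  0  0  0  0  0  0  3  0]
top 1 [0 0 0 0 0 0 0 0 0 0 0 0 0 0]
```

View pics/s2.png

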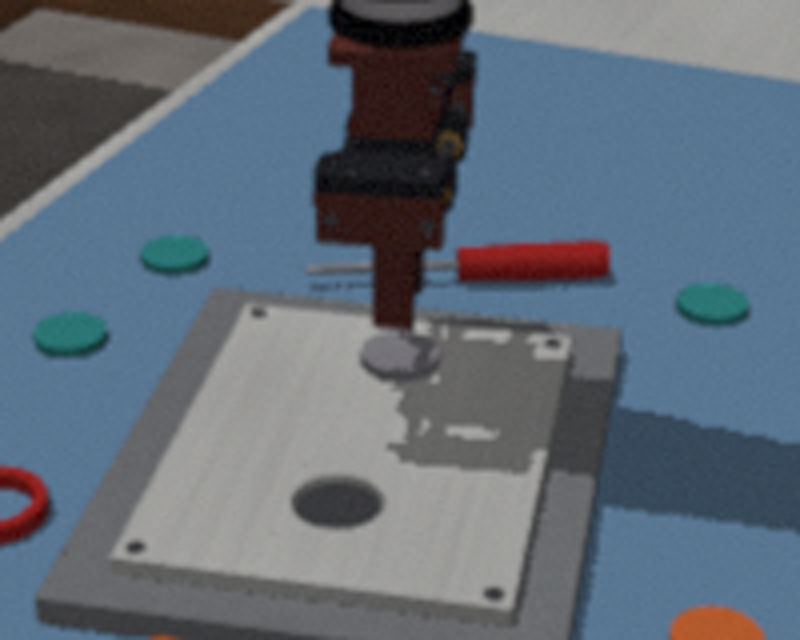

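The fingers visibly end well above the weight: the tips are at z≈0.063–0.068, about 33 mm behind the reported TCP. Two cameras agree on this, and the jaw closed past 46 mm without contact. I'll open and go lower under force watch.

>>> move_arm(jaw=[1,1,1,1,1], dp=[[0,0,0],[0,0,0],[0,0,0],[0.35,0,0],[0.35,0,0]], angular=[[0,0,0],[0,0,0],[0,0,0],[0,0,0],[0,0,0]])

```text
time: 5.23
ee_pos: [0.6005, -0.0691, 0.0145]
ee_rot: [-0.7, -0.094, 0.701, -0.093]
force: [0.6, 0.2, -0.3]
grip_width: 0.0649
```

```bash
cat >> h.py <<'E'
def tips():
    s=readout.state();p=s['ee_pos'];R=Ro.from_quat(s['ee_rot']).as_matrix()
    c=cap('wrist');z=c['z_map'];v,u=np.indices(z.shape);T=c['world_from_camera']
    P=np.stack([(u-c['cx'])/c['fx']*z,(v-c['cy'])/c['fy']*z,z],-1)@T[:3,:3].T+T[:3,3]
    Q=(P-p)@R;w=s['grip_width']/2
    red=(c['pixels'][...,0].astype(int)-c['pixels'][...,1]>12)
    for sg in(-1,1):
        m=(z>0)&red&(np.abs(Q[...,2])<.02)&(sg*Q[...,1]>w-.008)&(sg*Q[...,1]<w+.02)&(P[...,2]<.2)
        print('finger',sg,'tool-x max',np.percentile(Q[m][:,0],[90,97,99.5]).round(4),'world z',np.percentile(P[m][:,2],[.5,3,10]).round(4),m.sum(),'z range',np.percentile(Q[m][:,2],[2,98]).round(4))
E
python3 - <<'E'
from h import *
go([.599,-.069,.031]);tips()
E
```

```text
t 5.23 p [ 0.6005 -0.0691  0.0145] axes x [-0.002  0.001 -1.   ] y [ 0.262 -0.965 -0.001] z [-0.965 -0.262  0.001] F [ 0.6  0.2 -0.3] w 0.0649
d tool mm [-16.5  -0.5   1.5] units total [-0.66 -0.02  0.06]
finger -1 tool-x max [-0.0519 -0.0419 -0.0363] world z [0.0508 0.0564 0.0665] 1407 z range [-0.0127  0.004 ]
finger 1 tool-x max [-0.0701 -0.041  -0.0355] world z [0.05   0.0555 0.0845] 2328 z range [-0.0194  0.0084]
```

>>> move_arm(jaw=[1,1,1,1,1], dp=[[0,0,0],[0,0,0],[0,0,0],[0.24,0,0],[0.24,0,0]], angular=[[0,0,0],[0,0,0],[0,0,0],[0,0,0],[0,0,0]])

```text
time: 5.7
ee_pos: [0.5989, -0.0689, -0.0011]
ee_rot: [-0.699, -0.094, 0.703, -0.093]
force: [-0.6, 0.2, -0.7]
grip_width: 0.0878
```

Run:
```python
from h import *
go([.599,-.069,-.004]);tips()
```

```text
t 5.7 p [ 0.5989 -0.0689 -0.0011] axes x [-0.005  0.001 -1.   ] y [ 0.262 -0.965 -0.002] z [-0.965 -0.262  0.005] F [-0.6  0.2 -0.7] w 0.0878
d tool mm [ 2.9  0.1 -0.1] units total [ 0.12  0.   -0.01]
finger -1 tool-x max [-0.0546 -0.0462 -0.0393] world z [0.0382 0.0451 0.0535] 1144 z range [-0.0192  0.0058]
finger 1 tool-x max [-0.0725 -0.0424 -0.0363] world z [0.035  0.0411 0.0712] 2778 z range [-0.0127  0.009 ]
```

>>> move_arm(jaw=[1,1,1,1,1], dp=[[0.06,0,0],[0.06,0,0],[0.04,0,0],[0,0,0],[0,0,0]], angular=[[0,0,0],[0,0,0],[0,0,0],[0,0,0],[0,0,0]])

```text
time: 6.17
ee_pos: [0.5985, -0.0689, -0.0033]
ee_rot: [-0.698, -0.094, 0.703, -0.093]
force: [-0.3, 0.4, 0.5]
grip_width: 0.0877
```

>>> move_arm(jaw=[0.5,0.4,0.3,0.2,0.1], dp=[[0,0,0],[0,0,0],[0,0,0],[0,0,0],[0,0,0]], angular=[[0,0,0],[0,0,0],[0,0,0],[0,0,0],[0,0,0]])

```text
time: 6.58
ee_pos: [0.5986, -0.0692, -0.0039]
ee_rot: [-0.698, -0.094, 0.703, -0.093]
force: [-0.2, -0.6, 1.1]
grip_width: 0.0579
```

>>> move_arm(jaw=[0,0,0,0,0], dp=[[0,0,0],[0,0,0],[0,0,0],[0,0,0],[0,0,0]], angular=[[0,0,0],[0,0,0],[0,0,0],[0,0,0],[0,0,0]])

```text
time: 7.0
ee_pos: [0.5988, -0.0696, -0.0039]
ee_rot: [-0.699, -0.093, 0.703, -0.093]
force: [0.2, -0.2, 1.1]
grip_width: 0.0456
```

Gripped (45.6 mm). Sliding toward the pocket.

>>> move_arm(jaw=[-0.05,-0.05,-0.05,-0.05,-0.05], dp=[[0,-0.4,-0.04],[0,-0.4,-0.04],[0,-0.4,-0.04],[0,-0.4,-0.04],[0,0,0]], angular=[[0,0,0],[0,0,0],[0,0,0],[0,0,0],[0,0,0]])

```text
time: 7.42
ee_pos: [0.5914, -0.0256, -0.0039]
ee_rot: [-0.699, -0.093, 0.703, -0.093]
force: [0.3, 1.1, -0.8]
grip_width: 0.0454
```

Run:
```python
from h import *
go([.575,.072,-.004])
```

```text
t 7.42 p [ 0.5914 -0.0256 -0.0039] axes x [-0.007 -0.    -1.   ] y [ 0.261 -0.965 -0.002] z [-0.965 -0.261  0.006] F [ 0.3  1.1 -0.8] w 0.0454
d tool mm [  0.2 -98.5  -9.7] units total [ 0.01 -3.94 -0.39]
```

>>> move_arm(jaw=[-0.05,-0.05,-0.05,-0.05,-0.05], dp=[[0,-0.4,-0.04],[0,-0.4,-0.04],[0,-0.4,-0.04],[0,-0.4,-0.04],[0,-0.4,-0.04]], angular=[[0,0,0],[0,0,0],[0,0,0],[0,0,0],[0,0,0]])

```text
time: 7.83
ee_pos: [0.5822, 0.0277, -0.0039]
ee_rot: [-0.699, -0.093, 0.703, -0.093]
force: [0.2, -0.1, -0.3]
grip_width: 0.0458
```

>>> move_arm(jaw=[-0.05,-0.05,-0.05,-0.05,-0.05], dp=[[0,-0.4,-0.04],[0,-0.4,-0.04],[0,-0.2,-0.04],[0,0,0],[0,0,0]], angular=[[0,0,0],[0,0,0],[0,0,0],[0,0,0],[0,0,0]])

```text
time: 8.25
ee_pos: [0.5772, 0.06, -0.0039]
ee_rot: [-0.698, -0.095, 0.703, -0.094]
force: [0.2, -1.5, 0.1]
grip_width: 0.0456
```

Run:
```python
from h import *
go([.575,.072,-.004])
c=cap('wrist','w5.png');T=c['world_from_camera']
for p in([.575,.072,.028],[*readout.state()['ee_pos'][:2],.036]):
    q=np.linalg.inv(T)@np.r_[p,1];print((c['fx']*q[0]/q[2]+c['cx']).round(1),(c['fy']*q[1]/q[2]+c['cy']).round(1))
```

```text
t 8.25 p [ 0.5772  0.06   -0.0039] axes x [-0.007  0.    -1.   ] y [ 0.266 -0.964 -0.002] z [-0.964 -0.266  0.007] F [ 0.2 -1.5  0.1] w 0.0456
d tool mm [  0.1 -12.2  -1.1] units total [ 0.01 -0.49 -0.04]
254.3 266.8
278.3 276.5
```

View pics/w5.png

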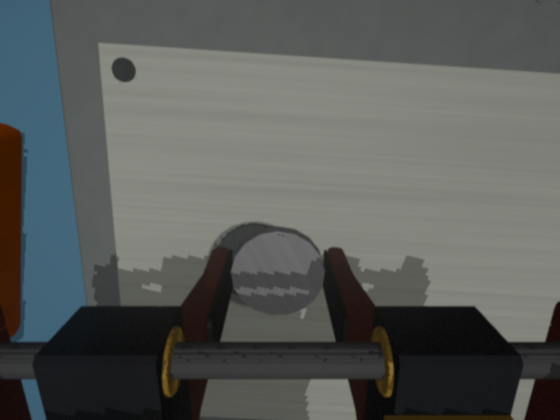

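Disc top centre at about (278,272) overlaps the pocket (crescent centred near (256,264)); about 11 mm to go. I'll loosen the jaws to a cage and push with the trailing finger.

>>> move_arm(jaw=[0.1,0.1,0.1,0.1,0.1], dp=[[0,0,0],[0,0,0],[0,-0.16,-0.01],[0,-0.16,-0.01],[0,-0.1,0]], angular=[[0,0,0],[0,0,0],[0,0,0],[0,0,0],[0,0,0]])

```text
time: 8.72
ee_pos: [0.5755, 0.0678, -0.0039]
ee_rot: [-0.699, -0.093, 0.703, -0.093]
force: [-0.1, -1.0, 1.3]
grip_width: 0.0485
```

```bash
cat >> h.py <<'E'
def top(c=None,lo=.0295,show=True):
    s=readout.state();p=s['ee_pos'];c=c or cap('wrist');z=c['z_map'];v,u=np.indices(z.shape);T=c['world_from_camera']
    P=np.stack([(u-c['cx'])/c['fx']*z,(v-c['cy'])/c['fy']*z,z],-1)@T[:3,:3].T+T[:3,3]
    m=(z>0)&(P[...,2]>lo)&(P[...,2]<.042)&(np.hypot(P[...,0]-p[0],P[...,1]-p[1])<.04)
    X=P[m]
    if len(X)<50: print('none',len(X));return
    A=np.c_[X[:,:2]-X[:,:2].mean(0),np.ones(len(X))];k=np.linalg.lstsq(A,X[:,2],rcond=None)[0]
    h=cv2.convexHull(np.float32(X[:,:2]));(a,b),r=cv2.minEnclosingCircle(h)
    print('top n',len(X),'mean',X[:,:2].mean(0).round(4),'circ',round(a,4),round(b,4),'r',round(r,4),'slope',k[:2].round(3),'z',k[2].round(4))
E
python3 - <<'E'
from h import *
go([.576,.072,-.004]);top()
E
```

```text
t 8.72 p [ 0.5755  0.0678 -0.0039] axes x [-0.007 -0.001 -1.   ] y [ 0.261 -0.965 -0.001] z [-0.965 -0.261  0.007] F [-0.1 -1.   1.3] w 0.0485
d tool mm [ 0.1 -3.9 -1.6] units total [ 0.01 -0.16 -0.06]
top n 7110 mean [0.5783 0.068 ] circ 0.5802 0.0685 r 0.0373 slope [-0.012 -0.018] z 0.0353
```

>>> move_arm(jaw=[0.1,0.1,0.1,0.1,0.1], dp=[[0,-0.1,-0.01],[0,-0.08,0],[0,-0.06,0],[0,0,0],[0,0,0]], angular=[[0,0,0],[0,0,0],[0,0,0],[0,0,0],[0,0,0]])

```text
time: 9.18
ee_pos: [0.5741, 0.0732, -0.0039]
ee_rot: [-0.698, -0.092, 0.703, -0.094]
force: [0.0, 0.3, 0.5]
grip_width: 0.0481
```

Run:
```python
from h import *
go([.576,.072,-.004]);c=cap('wrist','w6.png');top(c)
```

```text
t 9.18 p [ 0.5741  0.0732 -0.0039] axes x [-0.007 -0.003 -1.   ] y [ 0.261 -0.965  0.001] z [-0.965 -0.261  0.007] F [0.  0.3 0.5] w 0.0481
d tool mm [ 0.1  1.6 -1.6] units total [ 0.    0.06 -0.06]
top n 6696 mean [0.5763 0.0733] circ 0.5748 0.0731 r 0.0379 slope [0.015 0.007] z 0.0321
```

View pics/w6.png

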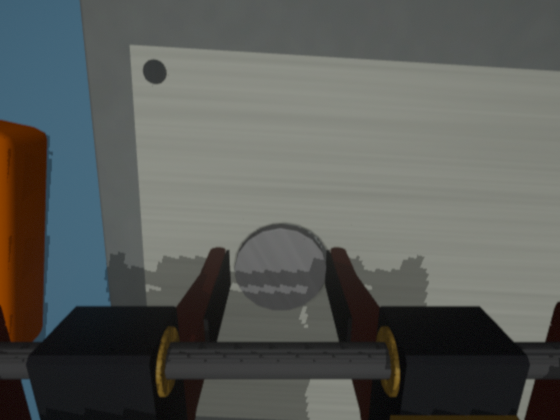

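The weight has dropped in: level, top at z 0.032 (4 mm proud), centre about (281,265) in the picture. Open, rise, shut, then press.

>>> move_arm(jaw=[0.6,0.6,0.6,0.6,0.6], dp=[[0,0,0],[0,0,0],[0,0,0],[-0.5,0,-0.05],[-0.5,0,-0.04]], angular=[[0,0,0],[0,0,0],[0,0,0],[0,0,0],[0,0,0]])

```text
time: 9.65
ee_pos: [0.5737, 0.0757, 0.0199]
ee_rot: [-0.696, -0.094, 0.705, -0.093]
force: [0.6, 0.4, 0.3]
grip_width: 0.0701
```

>>> move_arm(jaw=[-1,-1,-1,-1,-1], dp=[[0,0,0],[0,0,0],[0,0,0],[0,0,0],[0,0,0]], angular=[[0,0,0],[0,0,0],[0,0,0],[0,0,0],[0,0,0]])

```text
time: 10.07
ee_pos: [0.5756, 0.0768, 0.0232]
ee_rot: [-0.698, -0.094, 0.704, -0.093]
force: [-0.1, -0.5, 1.3]
grip_width: 0.0404
```

>>> move_arm(jaw=[-1,-1,-1,-1,-1], dp=[[0,0,0],[0,0,0],[0,0,0],[0,0,0],[0,0,0]], angular=[[0,0,0],[0,0,0],[0,0,0],[0,0,0],[0,0,0]])

```text
time: 10.48
ee_pos: [0.5744, 0.0765, 0.0218]
ee_rot: [-0.697, -0.094, 0.705, -0.093]
force: [-0.7, 0.2, -0.3]
grip_width: 0.0068
```

Run:
```python
from h import *
go([.576,.0733,-.003]);top();tips()
```

```text
t 10.48 p [0.5744 0.0765 0.0218] axes x [-0.011  0.    -1.   ] y [ 0.263 -0.965 -0.003] z [-0.965 -0.263  0.01 ] F [-0.7  0.2 -0.3] w 0.0068
d tool mm [24.8  3.6 -0.9] units total [ 0.99  0.14 -0.04]
top n 3269 mean [0.5799 0.0729] circ 0.582 0.0758 r 0.0376 slope [-0.004 -0.002] z 0.0316
finger -1 tool-x max [-0.0399 -0.0356 -0.0341] world z [0.0557 0.0573 0.0616] 873 z range [-0.0124 -0.0111]
finger 1 tool-x max [-0.0388 -0.035  -0.0341] world z [0.0557 0.0567 0.0604] 695 z range [-0.0191 -0.0111]
```

>>> move_arm(jaw=[-1,-1,-1,-1,-1], dp=[[0.3,0.14,-0.04],[0.3,0,0],[0,0,0],[0,0,0],[0,0,0]], angular=[[0,0.16,0],[0,0,0],[0,0,0],[0,0,0],[0,0,0]])

```text
time: 11.0
ee_pos: [0.5765, 0.0738, 0.0063]
ee_rot: [0.701, 0.095, -0.701, 0.093]
force: [-0.2, 0.4, -0.2]
grip_width: 0.0003
```

Run:
```python
from h import *
go([.576,.0733,-.002])
```

```text
t 11.0 p [0.5765 0.0738 0.0063] axes x [ 0.     0.003 -1.   ] y [ 0.263 -0.965 -0.003] z [-0.965 -0.263 -0.001] F [-0.2  0.4 -0.2] w 0.0003
d tool mm [8.3 0.4 0.6] units total [0.33 0.02 0.03]
```

Centred over the disc, level, and shut. Now down slowly with a force check on each call.

>>> move_arm(jaw=[-1,-1,-1,-1,-1], dp=[[0.1,0.02,0.02],[0.1,0,0],[0.05,0,0],[0,0,0],[0,0,0]], angular=[[0,0,0],[0,0,0],[0,0,0],[0,0,0],[0,0,0]])

```text
time: 11.42
ee_pos: [0.5766, 0.0738, -0.0]
ee_rot: [0.701, 0.095, -0.7, 0.093]
force: [-0.6, 1.0, 0.9]
grip_width: 0.0007
```

>>> move_arm(jaw=[-1,-1,-1,-1,-1], dp=[[0.04,0,0],[0.04,0,0],[0.04,0,0],[0,0,0],[0,0,0]], angular=[[0,0,0],[0,0,0],[0,0,0],[0,0,0],[0,0,0]])

```text
time: 11.83
ee_pos: [0.5768, 0.0738, -0.0017]
ee_rot: [0.702, 0.095, -0.7, 0.093]
force: [-0.7, 0.0, 0.9]
grip_width: 0.0004
```

>>> move_arm(jaw=[-1,-1,-1,-1,-1], dp=[[0.05,0,0],[0.05,0,0],[0.05,0,0],[0.05,0,0],[0.05,0,0]], angular=[[0,0,0],[0,0,0],[0,0,0],[0,0,0],[0,0,0]])

```text
time: 12.25
ee_pos: [0.5771, 0.0738, -0.0042]
ee_rot: [0.702, 0.094, -0.7, 0.093]
force: [-5.8, -2.0, 16.0]
grip_width: 0.0003
```

Run:
```python
from h import *
go([.576,.0733,-.006]);top(lo=.025)
```

```text
t 12.25 p [ 0.5771  0.0738 -0.0042] axes x [ 0.002  0.002 -1.   ] y [ 0.263 -0.965 -0.001] z [-0.965 -0.263 -0.002] F [-5.8 -2.  16. ] w 0.0003
d tool mm [1.8 0.2 1.2] units total [0.07 0.01 0.05]
top n 12683 mean [0.5871 0.0768] circ 0.5771 0.0738 r 0.0401 slope [0.    0.001] z 0.0279
```

>>> move_arm(jaw=[-1,-1,-1,-1,-1], dp=[[0,0,0],[0,0,0],[0,0,0],[0,0,0],[0,0,0]], angular=[[0,0,0],[0,0,0],[0,0,0],[0,0,0],[0,0,0]])

```text
time: 12.72
ee_pos: [0.5774, 0.0739, -0.004]
ee_rot: [0.702, 0.094, -0.7, 0.093]
force: [-0.8, -0.4, 5.8]
grip_width: 0.001
```

Run:
```python
from h import *
go([.576,.0733,-.006]);c=cap('wrist');T=c['world_from_camera'];z=c['z_map'];v,u=np.indices(z.shape)
P=np.stack([(u-c['cx'])/c['fx']*z,(v-c['cy'])/c['fy']*z,z],-1)@T[:3,:3].T+T[:3,3]
r=np.hypot(P[...,0]-.576,P[...,1]-.0733)
for a,b in((0,.021),(.027,.04)):
    m=(z>0)&(r>=a)&(r<b)&(P[...,2]<.04)&(P[...,2]>.02);X=P[m]
    A=np.c_[X[:,:2]-[.576,.0733],np.ones(len(X))];print(len(X),np.linalg.lstsq(A,X[:,2],rcond=None)[0].round(4))
```

```text
t 12.72 p [ 0.5774  0.0739 -0.004 ] axes x [ 0.003  0.002 -1.   ] y [ 0.263 -0.965 -0.001] z [-0.965 -0.263 -0.003] F [-0.8 -0.4  5.8] w 0.001
d tool mm [2.  0.3 1.5] units total [0.08 0.01 0.06]
2713 [0.0427 0.0162 0.0284]
7279 [ 0.     -0.0003  0.0277]
```

>>> move_arm(jaw=[-1,-1,-1,-1,-1], dp=[[-0.3,0,0],[-0.9,0,0],[-0.9,0,0],[0,0,0],[0,0,0]], angular=[[0,0,0],[0,0,0],[0,0,0],[0,0,0],[0,0,0]])

```text
time: 13.18
ee_pos: [0.5758, 0.0736, 0.0499]
ee_rot: [-0.701, -0.095, 0.701, -0.093]
force: [-0.1, -0.2, -0.3]
grip_width: 0.0006
```

```bash
cat >> h.py <<'E'
def flush(c,x=.576,y=.0733):
    T=c['world_from_camera'];z=c['z_map'];v,u=np.indices(z.shape)
    P=np.stack([(u-c['cx'])/c['fx']*z,(v-c['cy'])/c['fy']*z,z],-1)@T[:3,:3].T+T[:3,3]
    r=np.hypot(P[...,0]-x,P[...,1]-y)
    for a,b in((0,.020),(.027,.04)):
        m=(z>0)&(r>=a)&(r<b)&(P[...,2]<.04)&(P[...,2]>.018);X=P[m]
        A=np.c_[X[:,:2]-[x,y],np.ones(len(X))];k,res,*_=np.linalg.lstsq(A,X[:,2],rcond=None);print(len(X),k.round(4),'rms',np.sqrt(res/len(X)).round(5))
E
python3 - <<'E'
from h import *
go([.576,.0733,-.006]);c=cap('wrist');flush(c);
cv2.imwrite('pics/w7.png',cv2.resize(c['pixels'][140:320,180:400,::-1],None,fx=3.5,fy=3.5,interpolation=cv2.INTER_CUBIC))
flush(cap('side'))
E
```

```text
t 13.18 p [0.5758 0.0736 0.0499] axes x [-0.001  0.002 -1.   ] y [ 0.263 -0.965 -0.002] z [-0.965 -0.263  0.   ] F [-0.1 -0.2 -0.3] w 0.0006
d tool mm [55.9  0.5 -0.1] units total [ 2.23  0.02 -0.  ]
2485 [-0.0007  0.0007  0.0277] rms [0.00064]
5253 [-0.0008 -0.0002  0.0277] rms [0.00064]
171 [-0.0041 -0.0024  0.0268] rms [0.00094]
382 [-0.001   0.0022  0.0268] rms [0.00098]
```

View pics/w7.png

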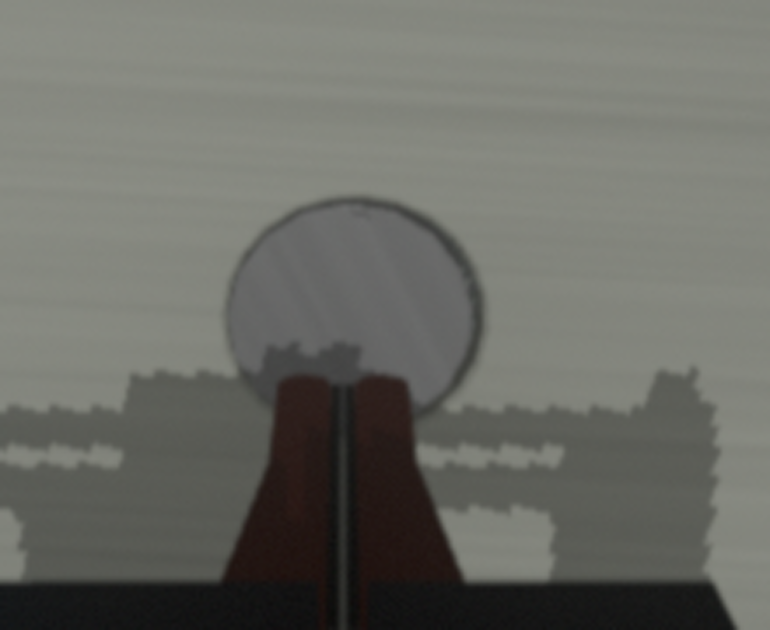

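The disc shows as a full circle around (352,305) in the crop. It is flush and level with the plate, and the fingers are clear. Handing in.

```bash
python3 -c "
from h import *
print(arm.sign_off())"
```

```text
the job is handed in; nothing more can be done
None
```

The weight is in the pocket, pressed flush and released, and the job was handed in at about 13 s of the 64 s allowed.

**What I did:** I gripped the weight lightly (5 N) and slid it across the plate. I then opened the jaws just enough to cage it and nudged it until it dropped in, with its top 4 mm proud. Finally I pressed it down with the shut fingertips and backed off about 54 mm.

**Last checks:**
- **Flush and level:** the wrist camera puts the weight's top and the plate face both at 27.7 mm, with a tilt of about 0.001 rad. The side camera agrees between the two surfaces, reading both at 26.8 mm, which is within the calibration. The floor's travel was not measured directly, but a flush top means it is about 4 mm down.
- **Force:** the highest reading I saw while pressing was about 16 N downward, settling to 6 N. I only read it at the end of each move call, so a brief peak could have gone unseen.
- **Bystanders:** the arm was only kept clear of them; I did not re-measure their positions.

**What disagreed:**
- **Fingertip position:** the real fingertips sit about 34–35 mm behind the reported TCP, so my first attempt to grip closed on air above the weight. I confirmed this in two cameras and the second grip held.
- **Tilt while pressing:** a depth fit taken with the fingers still in view suggested about 0.045 rad of tilt. It was gone once they were clear.

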